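# Slide the boss off the stand's crossbar and put it in the tray

### The job

Strip the lab stand: slide the metal boss along the crossbar and off its free end, letting it follow the bar by feel so that it never jams hard against the bar or levers it sideways. Then set the boss down gently in the white tray, standing upright on its base with the thumbscrew up, let go of it, and leave the case, beaker and jar where they are.

Things in the scene. Friction and masses are not known exactly. Their poses are not given: they have to be found in the camera images.
- stand: Lab stand, fixed to the bench: grey base plate 180 x 130 x 14 mm, round pillar 16 mm thick and 155 mm tall, with a crossbar clamped to it. Origin on the pillar's axis at bench height, z up; +x is the way the crossbar roughly points and the base plate reaches farther.
- pillar_top (a point): Top of the pillar. A straight, level steel crossbar 12 mm thick, 100 to 130 mm above the bench, runs from its aluminium clamp (36 x 80 x 34 mm) on the pillar to a free end 235 mm out. Unmeasured, to be seen or felt: its line starts up to 20 mm to either side of the pillar's axis and is turned up to 0.25 rad either way from the stand's +x.
- crossbar (a joint): How far the crossbar is levered sideways in its springy clamp, rad about the vertical (0 at the start whatever way it points; positive counter-clockwise from above). 300 N m/rad: 7.5 N sideways at the free end or 15 N at mid-length turns it 0.006 rad, the most it may turn. Bar and boss must never press on each other with over 25 N.
- boss: Aluminium block, about 0.2 kg, on the crossbar, +x towards the free end: 24 mm long in x, 34 mm wide in y (flat upright sides to grip). A hole runs through it along x, 17 mm high, 22 mm wide, narrowed to 15.5 mm by a rib on each side in the middle 8 mm. Origin in the hole's centre, z up; underside 24 mm below it, upper face 16 mm above it.
- boss_screw (a point): Top of the boss's thumbscrew (16 mm across, loose, clamps nothing), 36 mm above the boss's origin. At the start the boss hangs on the bar 75 to 95 mm out from the pillar, its origin 2.5 mm below the bar's axis. It has 1.75 mm of play to each side and sits up to 0.25 rad askew, so its direction is not the bar's.
- tray: White plastic tray, fixed to the bench, 150 x 150 mm outside, walls 4 mm thick and 22 mm high, floor 4 mm thick, empty. Origin at the centre of its underside on the bench.
- case: Closed blue plastic case, 120 x 120 x 45 mm, 0.8 kg, on the bench, to be left alone. Origin at the centre of its underside.
- beaker: Glass beaker, 68 mm across and 85 mm high, on the bench, to be left alone. Origin at the centre of its underside.
- jar: White reagent jar with black cap, 64 mm across and 110 mm high, on the bench, to be left alone. Origin at the centre of its underside.
Things that resemble listed ones, but are neither listed nor needed, are in the scene too. Of the things that look like the boss, the largest one is meant.

How it is judged:
On the way:
1. the boss has come off the free end of the crossbar, held clear of the bench (horizontal distance between boss and stand above 0.25 m and height (world z) of boss above 0.07 m), for 0.1 s.
At the end, for the whole second after the job is handed in: The boss stands at rest and released on the floor of the white tray, its underside flat on the floor (tilt under 0.1 rad, origin 22 to 32 mm above the tray's underside), its origin within 55 mm of the tray's centre along both tray axes (x of boss in the frame of tray between -0.055 and 0.055 m and y of boss in the frame of tray between -0.055 and 0.055 m and z of boss in the frame of tray between 0.022 and 0.032 m and angle between boss's own z axis and vertical below 0.1 rad and linear speed of boss below 0.02 m/s); the robot touches nothing.
It fails at once if the crossbar is levered sideways in its clamp by more than 0.006 rad (value of joint crossbar above 0.006 rad or value of joint crossbar below -0.006 rad).
It fails at once if the boss and the crossbar press on each other with more than 25 N (contact force between boss and crossbar above 25 N).
It fails at once if the boss is dropped or slammed down (faster than 0.45 m/s within 60 mm of the bench) (height (world z) of boss below 0.06 m and linear speed of boss above 0.45 m/s).
It fails at once if the case, the beaker or the jar is moved by more than 20 mm (distance of any of case, beaker, jar from where it was at the start of the episode above 0.02 m).
It also fails if it takes over 67 s, if anything falls off the work surface, if the arm or the gripper's body presses on something with over 40 N, if the wrist force passes 120 N, or if a joint passes its speed limit or range.

### The arm

A 7-joint arm with a two-finger parallel gripper is mounted at the origin on the work surface. World frame = base frame: x ahead of the robot, y to its left, z up, the work surface at z = 0. Lengths are in m, angles in rad, forces in N, time in s.
With the tool pointing down it reaches from about 0.4 to 0.85 m from the base axis. Payload 4.5 kg.
Tool frame: the origin (TCP) lies midway between the tips of the shut fingers; the grasp point (between the pads) lies 19 mm behind it; x points along the fingers, y is the direction in which the jaws open and shut, and the axes are right-handed (so a half turn about x gives the same grasp; the last joint's range is limited). The gripper opens to 88 mm and grips with 3 to 60 N. Pads are 18 mm wide; open, the fingers measure 123 mm over their backs; the gripper's body (75 mm by 187 mm) begins 45 mm behind the grasp point.
Start: joints at [-1.189, 0.689, -0.195, 1.565, 0.157, 0.902, -0.215], TCP at [0.213, 0.588, 0.239] pointing down, gripper open.
Joint ranges: [-3.01, 3.01], [-0.46, 2.08], [-1.47, 1.51], [0.13, 2.56], [-1, 4.14], [0.04, 2.09], [-2.66, 2.66]. Speed limits (rad/s): [2.57, 2.57, 3.14, 3.14, 3.14, 3.14, 3.14].

### API

Orientations are given as a unit quaternion [x, y, z, w].
In Python, from plant import r, eyes gives the robot as it stands.
- The arm moves only by the shell command python3 -m pendant 'ROWS' [FORCE]. ROWS is JSON, a list that holds one entry, the list of rows, each a list of 7 numbers: the turn, a rotation vector about the tool's x, y, z in rad, then the shift along the tool's x, y, z in cm, then the finger opening in cm, from 0 to 8.81. A call has 1 to 10 rows; each row shifts and turns the commanded pose from where the row before left it, along the tool's axes as they then stand; what a row does not reach is not made up. A row lasts 1/12 s, in which the tool goes at most 41.7 mm and 7.16 degrees, less where a joint would pass 70% of its speed; a pose out of reach is approached as far as the arm can. A call is refused whole if a number of a shift passes 4.17 or a number of a turn 0.125, either way. A call with a gripper value outside its range is refused whole. The fingers move at their own pace and stop on an object; FORCE is the grip in N (left out, the last holds). Time passes only in rows, so rows that do not move let the fingers close. It gives the time, the measured TCP pose, the force and the opening at its end, in the units of the state.
- r.get_state(): the state, without advancing time (a new reading comes with each control period).
- eyes.snapshot(name): name is "scene" or "top" or "wrist"; returns the picture (420x560x3 uint8, red, green, blue); there is no depth.
- eyes.camera_info(name): a dict with "fovy" (degrees; the focal length in pixels is half the picture's height over the tangent of half this angle, whatever the lens; pixels are square), "cx", "cy" (the principal point, pixels), "world_from_camera" (4x4, takes a point from camera to world coordinates). Camera axes: x right, y up, looking along -z (the intrinsics and any distortion apply to the point x, -y, -z); pixel columns grow to the right and rows downward; lengths in m; the calibration is good to about 2 mm. A picture is of the moment at which its call begins: read the wrist's pose just before it. camera_info takes no time and is no camera call; for the wrist camera it gives the pose at the moment of the call.
- r.finish_job(): hands the job in, once; it reports no verdict.
The state is a dict: "clock": time; "q": joint angles; "qd": joint speeds; "joint_torque": joint torques, N m; "tool_pos": TCP position; "eef_rot": TCP orientation; "contact_force": force on the tool from outside, world axes, zero at the start; "moment": the same for the moment, N m; "opening": opening from 0.0 (shut) to 1.0 (fully open).
Only numpy, scipy, OpenCV 4.12 (cv2) and the standard library are available. Lean on these libraries where they do the work, as an engineer would, in place of code of your own. Each camera call takes 0.05 s, during which the arm holds its last target.

## Working session

There is one attempt and no reset: what is moved stays moved. The work goes in short steps, Python scripts to look and compute and a shell command to move; the robot and the scene stay as the last step left them, time stands still between calls to the robot, and variables do not carry over. Pictures are saved under pics/ and viewed, and the job is handed in when it is done.

```bash
ls; mkdir -p pics; python3 - <<'E'
from plant import r, eyes
import cv2, numpy as np
print(r.get_state())
for n in ("scene","top","wrist"):
    i=eyes.camera_info(n); print(n,{k:(np.round(v,4).tolist() if k=="world_from_camera" else v) for k,v in i.items()})
    cv2.imwrite(f"pics/{n}0.png",eyes.snapshot(n)[:,:,::-1])
E
```

```text
pics
{'clock': 0.0, 'q': array([-1.18920133,  0.69000182, -0.19451224,  1.5663665 ,  0.15731006,
        0.90248269, -0.21511104]), 'qd': array([-1.02800617e-03,  7.56440289e-04, -3.05788353e-05,  6.98879580e-05,
       -4.90699561e-04,  4.47459953e-04,  3.14913445e-04]), 'joint_torque': array([-8.26262340e-05, -5.27575958e+01, -1.26734544e+00, -1.53431547e+01,
       -5.27027913e-02,  6.47331937e-03,  1.60552081e-04]), 'tool_pos': array([0.21284668, 0.58695646, 0.23789287]), 'eef_rot': array([ 0.12166065,  0.69651134, -0.1229734 ,  0.69638221]), 'contact_force': array([ 0.69062812, -0.27777949, -0.02360658]), 'moment': array([ 0.03955192, -0.04955505, -0.02909772]), 'opening': 0.999776031879979}
scene {'fovy': 43.538158181126555, 'cx': 284.2610825496862, 'cy': 214.11906439917416, 'world_from_camera': [[-0.0445, -0.5369, 0.8425, 1.5361], [0.9988, -0.0426, 0.0256, 0.0297], [0.0221, 0.8426, 0.5381, 0.7266], [0.0, 0.0, 0.0, 1.0]]}
top {'fovy': 54.51308641822794, 'cx': 288.3513448345944, 'cy': 212.81400791656472, 'world_from_camera': [[-0.0178, 0.9933, -0.1141, 0.4758], [-0.9998, -0.019, -0.0097, 0.007], [-0.0118, 0.1139, 0.9934, 1.072], [0.0, 0.0, 0.0, 1.0]]}
wrist {'fovy': 67.54838036973096, 'cx': 279.57844418774977, 'cy': 206.2059310495802, 'world_from_camera': [[0.3411, -0.89, -0.3026, 0.1356], [0.94, 0.3227, 0.1107, 0.6156], [-0.0008, -0.3222, 0.9467, 0.3844], [0.0, 0.0, 0.0, 1.0]]}
```

View pics/scene0.png

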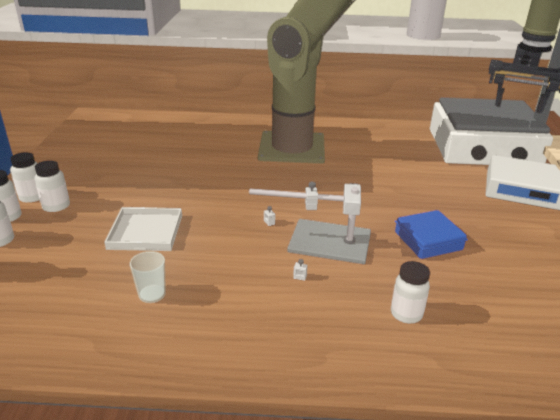

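View pics/top0.png

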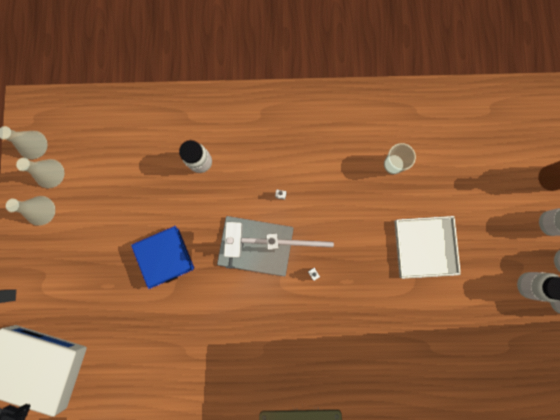

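View pics/wrist0.png

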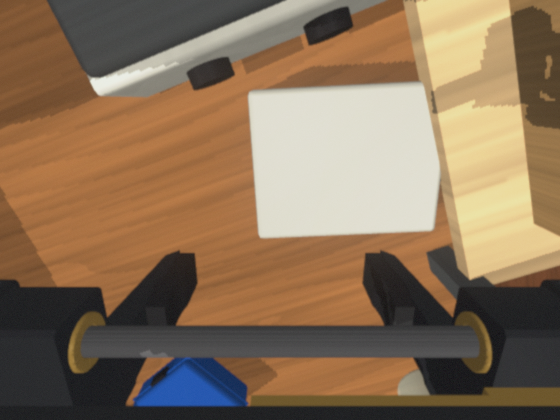

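The scene view shows the stand with its pillar at about (350,220) px, the bar running left to a free end at (250,192) and the boss at (312,197). In the top view the clamp is at (232,240), the boss at (272,241), the bar end at (333,244) and the tray at (428,247). The two small lookalikes are at (281,195) and (314,274). Next I'll zoom in.

```bash
cat > h.py <<'E'
import numpy as np, cv2
from plant import r, eyes
def K(i):
    f=210/np.tan(np.radians(i["fovy"])/2); return f,i["cx"],i["cy"]
def ray(i,px):
    f,cx,cy=K(i); T=np.array(i["world_from_camera"])
    d=T[:3,:3]@np.array([(px[0]-cx)/f,-(px[1]-cy)/f,-1.]); return T[:3,3],d/np.linalg.norm(d)
def onz(i,px,z):
    o,d=ray(i,px); return o+d*(z-o[2])/d[2]
def proj(i,P):
    f,cx,cy=K(i); T=np.array(i["world_from_camera"]); c=T[:3,:3].T@(np.array(P)-T[:3,3])
    return np.array([cx+f*c[0]/-c[2],cy-f*c[1]/-c[2]])
def tri(a,b):
    (o1,d1),(o2,d2)=a,b
    A=np.array([d1,-d2]).T; s=np.linalg.lstsq(A,o2-o1,rcond=None)[0]
    p,q=o1+d1*s[0],o2+d2*s[1]; return (p+q)/2,np.linalg.norm(p-q)
E
python3 - <<'E'
import cv2
t=cv2.imread("pics/top0.png"); s=cv2.imread("pics/scene0.png")
cv2.imwrite("pics/topz.png",cv2.resize(t[180:290,205:345],None,fx=5,fy=5,interpolation=cv2.INTER_CUBIC))
cv2.imwrite("pics/scz.png",cv2.resize(s[165:285,235:395],None,fx=5,fy=5,interpolation=cv2.INTER_CUBIC))
E
```

```text
(no output)
```

View pics/topz.png

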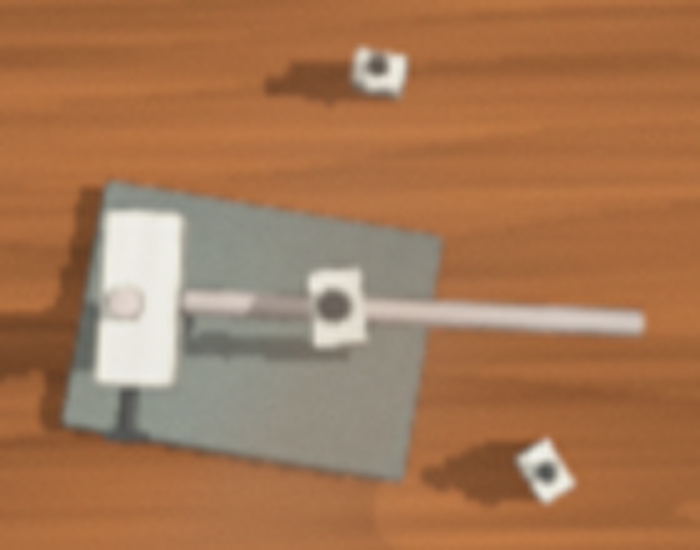

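View pics/scz.png

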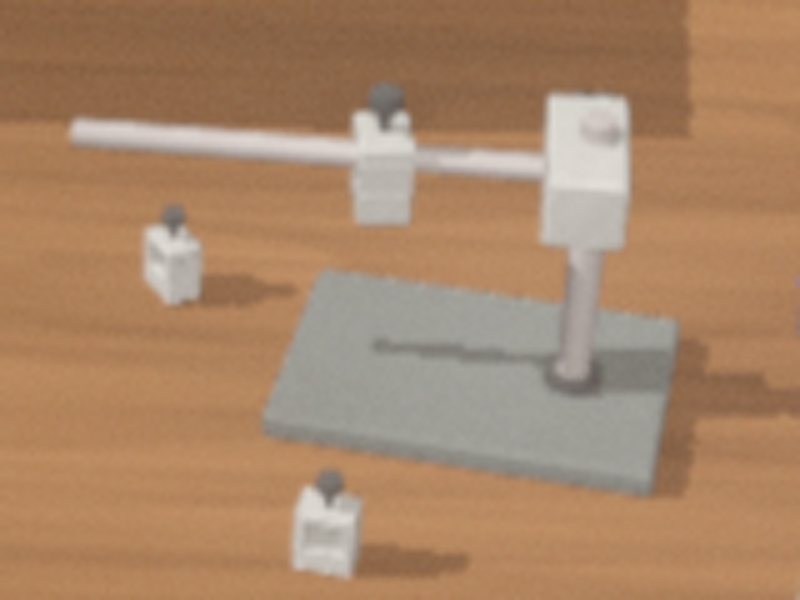

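```bash
python3 - <<'E'
from h import *
t=eyes.camera_info("top"); s=eyes.camera_info("scene")
z=lambda x,y,a,b:(a+(x-2)/5,b+(y-2)/5)
T=lambda x,y:z(x,y,205,180); S=lambda x,y:z(x,y,235,165)
for n,a,b in [("barend",T(643,322),S(72,131)),("screw",T(333,304),S(386,95)),("pillartop",T(125,300),S(602,120))]:
    print(n,tri(ray(t,a),ray(s,b)))
for n,a in [("base corners",[(107,182),(442,237),(402,480),(65,427)])]:
    for p in a: print(onz(t,T(*p),.014))
pl=[onz(t,T(x,y),.115) for x,y in [(190,302),(300,306),(380,310),(640,322)]]
print(np.round(pl,4)); d=pl[3]-pl[0]; print("bar az",np.arctan2(d[1],d[0]))
# tray
im=cv2.imread("pics/top0.png"); hsv=cv2.cvtColor(im,cv2.COLOR_BGR2HSV)
m=((hsv[...,1]<70)&(hsv[...,2]>120)).astype(np.uint8); 
mm=np.zeros_like(m); mm[200:295,385:475]=m[200:295,385:475]
c=max(cv2.findContours(mm,0,2)[0],key=cv2.contourArea); R=cv2.minAreaRect(c); print(R)
b=[onz(t,p,.022) for p in cv2.boxPoints(R)]; print(np.round(b,4)); print("tray c",np.mean(b,0),[np.linalg.norm(b[i]-b[i-1]) for i in range(4)])
for n,p,h in [("jar",(192,152),.11),("beaker",(400,157),.085),("case",(163,257),.045)]: print(n,onz(t,p,h))
E
```

```text
barend (array([ 0.50965544, -0.08422272,  0.12959677]), np.float64(0.003150152743556511))
screw (array([0.51919797, 0.05659178, 0.15998283]), np.float64(0.0023998004661469415))
pillartop (array([0.52308452, 0.15139295, 0.15384768]), np.float64(0.0037239720350213043))
[0.59203791 0.18055899 0.014     ]
[0.55992606 0.00593152 0.014     ]
[0.43522393 0.02885289 0.014     ]
[0.4652822  0.20230977 0.014     ]
[[ 0.5235  0.125   0.115 ]
 [ 0.5207  0.0733  0.115 ]
 [ 0.5181  0.0358  0.115 ]
 [ 0.5103 -0.0858  0.115 ]]
bar az -1.6333995719081582
((427.4901428222656, 246.90097045898438), (60.7967643737793, 59.50321578979492), 84.2894058227539)
[[ 0.5735 -0.2572  0.022 ]
 [ 0.5859 -0.4102  0.022 ]
 [ 0.4314 -0.4156  0.022 ]
 [ 0.4191 -0.2652  0.022 ]]
tray c [ 0.50248126 -0.33701931  0.022     ] [np.float64(0.15455364176459863), np.float64(0.15349811963796148), np.float64(0.15464211049416943), np.float64(0.1509174038526815)]
jar [0.73910177 0.24732217 0.11      ]
beaker [ 0.72252408 -0.26132754  0.085     ]
case [0.4879688 0.3341719 0.045    ]
```

```bash
cat >> h.py <<'E'
from scipy.spatial.transform import Rotation as Ro
def go(P,ty=None):
    """print what is left: shift in tool axes (cm) and the turn (rotvec, tool axes) to tool x down, y at azimuth ty"""
    s=r.get_state(); R=Ro.from_quat(s["eef_rot"]); M=R.as_matrix()
    az=np.arctan2(M[1,1],M[0,1]); print("t",round(s["clock"],2),"tcp",np.round(s["tool_pos"],4),"x",np.round(M[:,0],3),"y",np.round(M[:,1],3),"az y",round(az,4),"F",np.round(s["contact_force"],2),"M",np.round(s["moment"],2),"op",round(s["opening"],3))
    if ty is not None:
        x=np.array([0,0,-1.]); y=np.array([np.cos(ty),np.sin(ty),0]); D=np.array([x,y,np.cross(x,y)]).T
        print("turn",np.round(Ro.from_matrix(M.T@D).as_rotvec(),4),"shift cm after turn",np.round(D.T@(np.array(P)-s["tool_pos"])*100,2))
    print("shift cm now",np.round(M.T@(np.array(P)-s["tool_pos"])*100,2))
E
python3 - <<'E'
from h import *
go([.519,.057,.23],.115); go([.519,.057,.23],.115-np.pi)
E
```

```text
t 0.15 tcp [0.2129 0.5871 0.2381] x [-0.    -0.001 -1.   ] y [ 0.341  0.94  -0.001] az y 1.223 F [-0.32  0.39 -0.65] M [-0.01  0.01 -0.03] op 1.001
turn [1.108e+00 9.000e-04 1.100e-03] shift cm after turn [ 0.81 24.32 56.18]
shift cm now [  0.87 -39.41  46.84]
t 0.15 tcp [0.2129 0.5871 0.2381] x [-0.    -0.001 -1.   ] y [ 0.341  0.94  -0.001] az y 1.223 F [-0.32  0.39 -0.65] M [-0.01  0.01 -0.03] op 1.001
turn [-2.0336e+00 -1.3000e-03  1.0000e-03] shift cm after turn [  0.81 -24.32 -56.18]
shift cm now [  0.87 -39.41  46.84]
```

```bash
python3 -m pendant '[[[0,0,0,0,-2.6,3.1,8.8],[0,0,0,0,-2.6,3.1,8.8],[0,0,0,0,-2.6,3.1,8.8],[0,0,0,0,-2.6,3.1,8.8],[0,0,0,0,-2.6,3.1,8.8],[0,0,0,0,-2.6,3.1,8.8],[0,0,0,0,-2.6,3.1,8.8],[0,0,0,0,-2.6,3.1,8.8],[0,0,0,0,-2.6,3.1,8.8]]]' && python3 -m pendant '[[[0.12,0,0,0,0,0,8.8],[0.12,0,0,0,0,0,8.8],[0.12,0,0,0,0,0,8.8],[0.12,0,0,0,0,0,8.8],[0.12,0,0,0,0,0,8.8],[0.12,0,0,0,0,0,8.8],[0.12,0,0,0,0,0,8.8],[0.12,0,0,0,0,0,8.8],[0.12,0,0,0,0,0,8.8],[0.028,0,0,0,0,0,8.8]]]'
python3 - <<'E'
from h import *
go([.519,.057,.23],.115)
E
```

```text
clock: 0.9
tool_pos: [0.3961, 0.2707, 0.2387]
eef_rot: [0.122, 0.696, -0.122, 0.696]
contact_force: [0.4, 0.4, -1.0]
opening: 0.998
clock: 1.73
tool_pos: [0.3954, 0.2726, 0.2386]
eef_rot: [0.471, 0.527, -0.472, 0.527]
contact_force: [-0.2, 0.5, -0.6]
opening: 1.002
t 1.73 tcp [0.3954 0.2726 0.2386] x [-0. -0. -1.] y [ 0.994  0.111 -0.   ] az y 0.1113 F [-0.22  0.52 -0.64] M [-0.06  0.03 -0.02] op 1.002
turn [-0.0037  0.0003  0.0001] shift cm after turn [ 0.86  9.81 22.83]
shift cm now [ 0.87  9.89 22.8 ]
```

```bash
python3 -m pendant '[[[0,0,0,0.1,1.4,3.3,8.8],[0,0,0,0.1,1.4,3.3,8.8],[0,0,0,0.1,1.4,3.3,8.8],[0,0,0,0.1,1.4,3.3,8.8],[0,0,0,0.1,1.4,3.3,8.8],[0,0,0,0.1,1.4,3.3,8.8],[0,0,0,0.1,1.4,3,8.8],[0,0,0,0,0,0,8.8],[0,0,0,0,0,0,8.8]]]'
python3 - <<'E'
from h import *
go([.519,.057,.23],.115)
import json
i=eyes.camera_info("wrist"); json.dump({k:np.array(v).tolist() for k,v in i.items()},open("w1.json","w"))
cv2.imwrite("pics/w1.png",eyes.snapshot("wrist")[:,:,::-1])
E
```

```text
clock: 2.48
tool_pos: [0.5197, 0.055, 0.2315]
eef_rot: [0.471, 0.527, -0.471, 0.527]
contact_force: [-0.6, 0.9, 0.1]
opening: 0.998
t 2.48 tcp [0.5197 0.055  0.2315] x [ 0.    -0.001 -1.   ] y [0.994 0.112 0.   ] az y 0.1121 F [-0.57  0.91  0.15] M [ 0.01  0.08 -0.01] op 0.998
turn [-0.0029  0.0007 -0.    ] shift cm after turn [ 0.15 -0.05 -0.21]
shift cm now [ 0.15 -0.05 -0.21]
```

View pics/w1.png

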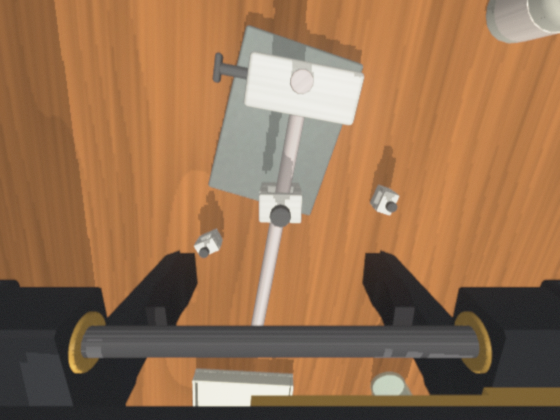

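The wrist view shows the clamp at the top (304,88), the boss at (280,207) with its screw at (280,215), and the bar running down to about (258,325). I'll zoom in on the boss to get its yaw.

```bash
python3 - <<'E'
import cv2
t=cv2.imread("pics/w1.png")
cv2.imwrite("pics/w1z.png",cv2.resize(t[150:250,230:330],None,fx=6,fy=6,interpolation=cv2.INTER_CUBIC))
E
```

```text
(no output)
```

View pics/w1z.png

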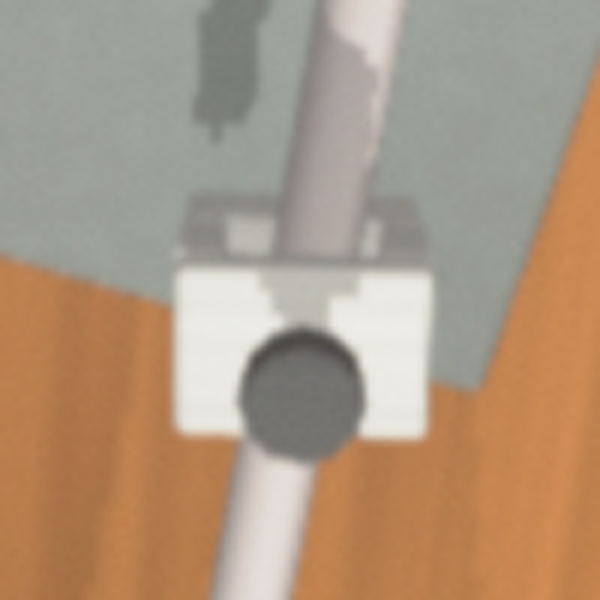

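```bash
python3 - <<'E'
from h import *
import json
i=json.load(open("w1.json"))
Z=lambda x,y:(230+(x-2.5)/6,150+(y-2.5)/6)
for zt in (.134,.140,.144):
    c=np.array([onz(i,Z(*p),zt) for p in [(174,265),(434,267),(429,440),(176,436)]])
    m=c.mean(0); print(zt,"c",np.round(m,4),"w",np.linalg.norm(c[0]-c[1]),np.linalg.norm(c[3]-c[2]),"l",np.linalg.norm(c[0]-c[3]),np.linalg.norm(c[1]-c[2]))
    # azimuth of boss x (away from pillar: from edge 0-1 to 3-2)
    e=[c[1]-c[0],c[2]-c[3]]; print("az of width edges",[np.arctan2(v[1],v[0]) for v in e],"len edges",[np.arctan2(v[1],v[0])+np.pi/2 for v in (c[3]-c[0],c[2]-c[1])])
# bar
im=cv2.imread("pics/w1.png").astype(int)
print("screw",onz(i,Z(302,400),.160))
hs=cv2.cvtColor(im.astype(np.uint8),cv2.COLOR_BGR2HSV)
pts=[]
for row in list(range(240,318,6)):
    s=hs[row,230:320,1]; xs=np.where(s<80)[0]+230; 
    if len(xs): pts.append((row,xs.min(),xs.max(),len(xs)))
print(pts)
E
```

```text
0.134 c [0.522 0.054 0.134] w 0.03507289837944199 0.0352098534953798 l 0.0247843037645194 0.02510510902250702
az of width edges [np.float64(0.10327220684816783), np.float64(0.09416406227797791)] len edges [np.float64(0.10138961184783835), np.float64(0.10681077175954434)]
0.14 c [0.5217 0.0561 0.14  ] w 0.03420986611310128 0.03434345120005498 l 0.024174441026169013 0.02448735228903082
az of width edges [np.float64(0.10327220684816772), np.float64(0.09416406227797819)] len edges [np.float64(0.10138961184783835), np.float64(0.1068107717595439)]
0.144 c [0.5216 0.0574 0.144 ] w 0.03363451126887402 0.03376584966983825 l 0.023767865867268746 0.024075514466713365
az of width edges [np.float64(0.10327220684816825), np.float64(0.09416406227797836)] len edges [np.float64(0.10138961184784168), np.float64(0.10681077175954345)]
screw [0.5214084 0.0568886 0.16     ]
[(240, np.int64(266), np.int64(280), 15), (246, np.int64(266), np.int64(278), 13), (252, np.int64(264), np.int64(277), 14), (258, np.int64(263), np.int64(276), 14), (264, np.int64(262), np.int64(275), 14), (270, np.int64(261), np.int64(273), 13), (276, np.int64(260), np.int64(272), 13), (282, np.int64(259), np.int64(271), 13), (288, np.int64(258), np.int64(270), 13), (294, np.int64(257), np.int64(269), 13), (300, np.int64(256), np.int64(268), 13), (306, np.int64(255), np.int64(266), 12), (312, np.int64(253), np.int64(265), 13)]
```

```bash
python3 - <<'E'
from h import *
import json
i=json.load(open("w1.json"))
im=cv2.imread("pics/w1.png"); hs=cv2.cvtColor(im,cv2.COLOR_BGR2HSV)
P=[]
for row in range(246,318,2):
    s=hs[row,230:320,1].astype(float); 
    xs=np.where(s<80)[0]
    # subpixel edges at half level 
    a,b=xs.min(),xs.max(); th=90
    l=a-(th-s[a])/(s[a-1]-s[a]); rr=b+(th-s[b])/(s[b+1]-s[b])
    P.append(onz(i,(230+(l+rr)/2,row),.1275))
# near part: edges by eye from zoom: row zoom 60: 318..402 ; 200: 288..372
Z=lambda x,y:(230+(x-2.5)/6,150+(y-2.5)/6)
N=[onz(i,Z(360,60),.1275),onz(i,Z(327,200),.1275)]
P=np.array(P); k=np.polyfit(P[:,1],P[:,0],1); print("dx/dy",k,"res",np.std(P[:,0]-np.polyval(k,P[:,1])),P[[0,-1]])
for n in N: print(n, np.polyval(k,n[1])-n[0])
print("bar x at y=.0564",np.polyval(k,.0564)," at end -.084",np.polyval(k,-.084), "az",np.arctan2(-1,-k[0]))
E
```

```text
dx/dy [0.06697661 0.51786097] res 2.6874481890604532e-05 [[ 0.51890131  0.01620632  0.1275    ]
 [ 0.51398068 -0.05859593  0.1275    ]]
[0.52512664 0.09381778 0.1275    ] -0.0009820675546766688
[0.52298046 0.0741908  0.1275    ] -0.00015044424793630995
bar x at y=.0564 0.5216384528937418  at end -.084 0.5122349366134407 az -1.6376730577914789
```

```bash
python3 -m pendant '[[[-0.011,0,0,0,0.19,-0.16,8.8],[0,0,0,3,0,0,8.8],[0,0,0,3,0,0,8.8],[0,0,0,3,0,0,8.8],[0,0,0,2,0,0,6.0],[0,0,0,1,0,0,5],[0,0,0,0.4,0,0,5],[0,0,0,0,0,0,5],[0,0,0,0,0,0,5],[0,0,0,0,0,0,5]]]'
python3 - <<'E'
from h import *
go([.5217,.0564,.106],.101)
import json
i=eyes.camera_info("wrist"); json.dump({k:np.array(v).tolist() for k,v in i.items()},open("w2.json","w"))
cv2.imwrite("pics/w2.png",eyes.snapshot("wrist")[:,:,::-1])
E
```

```text
clock: 3.37
tool_pos: [0.5217, 0.0595, 0.109]
eef_rot: [0.468, 0.53, -0.467, 0.531]
contact_force: [-0.6, 0.3, -0.8]
opening: 0.58
t 3.37 tcp [0.5217 0.0595 0.109 ] x [ 0.002  0.001 -1.   ] y [0.992 0.126 0.003] az y 0.1266 F [-0.59  0.27 -0.75] M [-0.07  0.04 -0.03] op 0.58
turn [ 0.0256 -0.0003 -0.0025] shift cm after turn [ 0.3  -0.03  0.31]
shift cm now [ 0.3  -0.04  0.31]
```

View pics/w2.png

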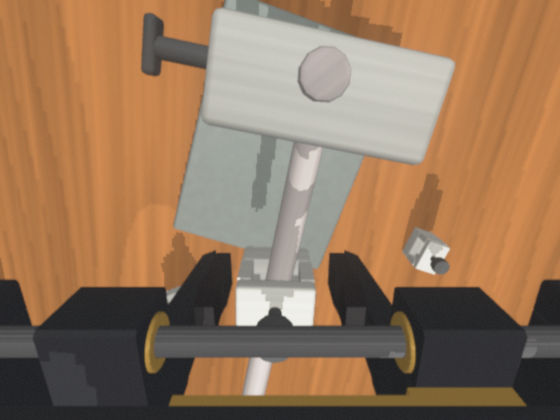

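```bash
python3 - <<'E'
import cv2
t=cv2.imread("pics/w2.png")
cv2.imwrite("pics/w2z.png",cv2.resize(t[230:370,200:360],None,fx=5,fy=4.28,interpolation=cv2.INTER_CUBIC)[:,:])
E
```

```text
(no output)
```

View pics/w2z.png

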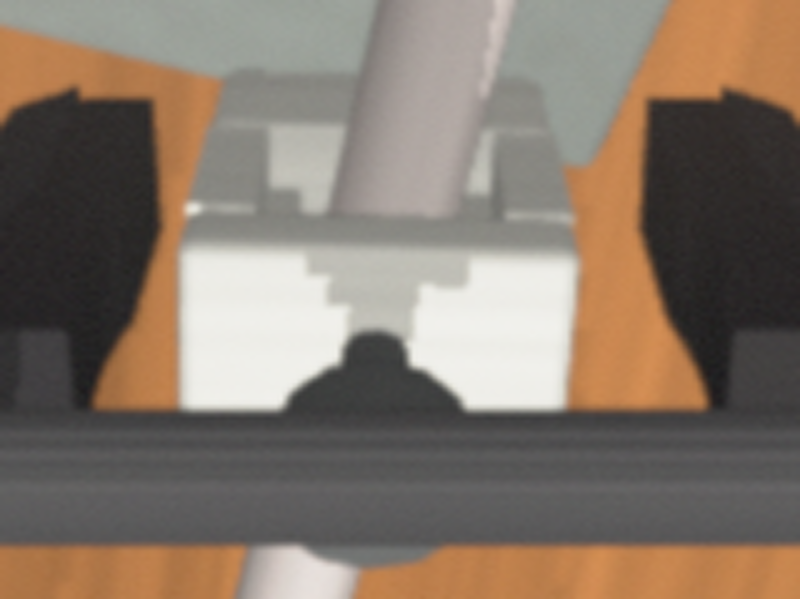

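```bash
python3 - <<'E'
from h import *
import json
i=json.load(open("w2.json")); s=r.get_state(); M=Ro.from_quat(s["eef_rot"]).as_matrix(); tcp=s["tool_pos"]
Z=lambda x,y:(200+(x-2)/5,230+(y-1.6)/4.28)
a,b=onz(i,Z(181,249),.141),onz(i,Z(578,249),.141); print(a,b,np.linalg.norm(a-b),"az",np.arctan2(*(b-a)[1::-1]))
m=(a+b)/2; print("back edge mid",m,"rel tcp in tool cm",M.T@(m-tcp)*100)
bx=np.array([np.cos(.101-np.pi/2),np.sin(.101-np.pi/2),0]); print("boss c",m+.012*bx)
C=np.array(i["world_from_camera"]); print("cam x axis az",np.arctan2(C[1,0],C[0,0]), "cam pos in tool",M.T@(C[:3,3]-tcp))
print("tool y az",np.arctan2(M[1,1],M[0,1]), "tcp",tcp, "clock",s["clock"])
# finger mid
for zz in (.105,.115): print("fmid",M.T@(onz(i,(280.1,283),zz)-tcp)*100, "tipwidth",np.linalg.norm(onz(i,(232,283),zz)-onz(i,(328.2,283),zz)))
E
```

```text
[0.50375321 0.06571238 0.141     ] [0.53698184 0.06984257 0.141     ] 0.03348432916471007 az 0.12366190016760188
back edge mid [0.52036753 0.06777748 0.141     ] rel tcp in tool cm [-3.20578404 -0.01183278 -0.85107101]
boss c [0.52157747 0.05583863 0.141     ]
cam x axis az 0.12614275771127473 cam pos in tool [-0.14644343  0.00146025 -0.08359128]
tool y az 0.12632717351046785 tcp [0.52163598 0.05936649 0.10894072] clock 3.4167
fmid [0.39429338 0.19221657 1.20558234] tipwidth 0.05304075335649474
fmid [-0.60557986  0.18914542  0.56965382] tipwidth 0.04951423473078165
```

```bash
python3 -m pendant '[[[0.01,0,0,0.3,-0.24,0.27,5],[0,0,0,0,0,0,4.4],[0,0,0,0,0,0,4.4]]]'
python3 - <<'E'
from h import *
go([.5197,.0564,.106],.115)
cv2.imwrite("pics/w3.png",cv2.resize(eyes.snapshot("wrist")[230:370,200:360,::-1],None,fx=5,fy=4.28,interpolation=cv2.INTER_CUBIC))
E
```

```text
clock: 3.67
tool_pos: [0.5186, 0.0557, 0.1049]
eef_rot: [0.47, 0.528, -0.47, 0.528]
contact_force: [0.5, -0.3, 0.0]
opening: 0.499
t 3.67 tcp [0.5186 0.0557 0.1049] x [ 0. -0. -1.] y [0.993 0.115 0.   ] az y 0.1154 F [ 0.51 -0.29  0.05] M [-0.08  0.06 -0.05] op 0.499
turn [ 0.0004  0.0001 -0.0001] shift cm after turn [-0.11  0.12 -0.05]
shift cm now [-0.11  0.12 -0.05]
```

View pics/w3.png

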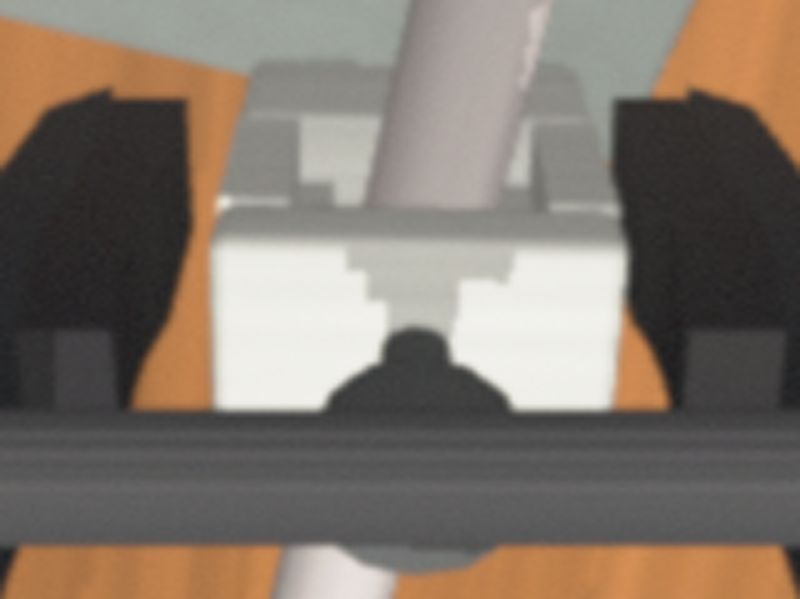

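```bash
python3 -m pendant '[[[0,0,0,0,0.13,0,4.4],[0,0,0,0,0,0,4.0],[0,0,0,0,0,0,3.8],[0,0,0,0,0,0,3.8]]]' 3
python3 - <<'E'
from h import *
go([.5197,.0564,.106],.115)
cv2.imwrite("pics/w4.png",cv2.resize(eyes.snapshot("wrist")[230:370,200:360,::-1],None,fx=5,fy=4.28,interpolation=cv2.INTER_CUBIC))
E
```

```text
clock: 4.05
tool_pos: [0.5201, 0.0563, 0.1047]
eef_rot: [0.47, 0.528, -0.47, 0.528]
contact_force: [-0.2, 0.1, 0.4]
opening: 0.43
t 4.05 tcp [0.5201 0.0563 0.1047] x [ 0.  0. -1.] y [0.993 0.116 0.   ] az y 0.1161 F [-0.22  0.1   0.44] M [-0.11  0.04 -0.05] op 0.43
turn [ 0.0011 -0.0001 -0.    ] shift cm after turn [-0.13 -0.04 -0.01]
shift cm now [-0.13 -0.04 -0.01]
```

View pics/w4.png

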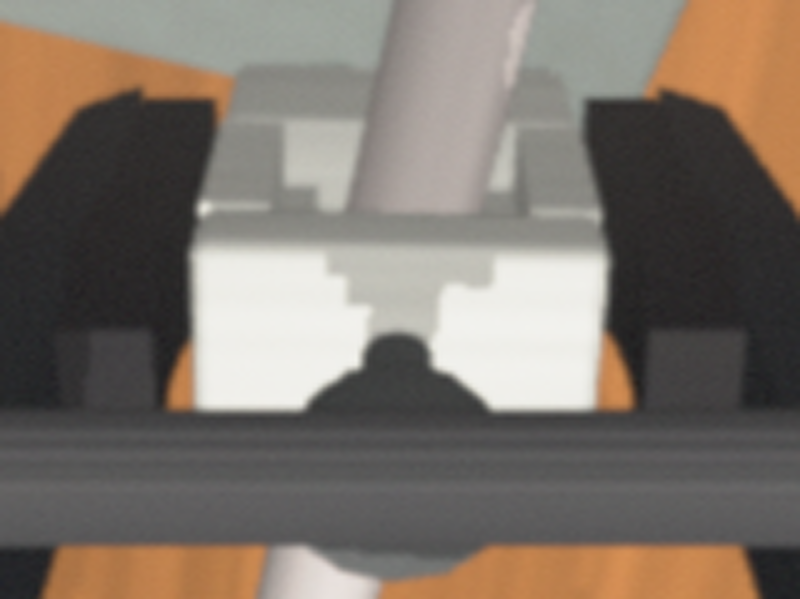

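The boss is centred between the fingers: boss mid at 400, finger mid at 400 in the zoomed picture. I'll close gently.

```bash
python3 -m pendant '[[[0,0,0,0,0,0,3.5],[0,0,0,0,0,0,3.0],[0,0,0,0,0,0,3.0],[0,0,0,0,0,0,3.0],[0,0,0,0,0,0,3.0]]]' 3; python3 -c "
from h import *
go([.5197,.0564,.106])"; python3 -m pendant '[[[0,0,0,0,0,0,2.5],[0,0,0,0,0,0,2.5],[0,0,0,0,0,0,2.5]]]' 20; python3 -c "
from h import *
go([.5197,.0564,.106])
cv2.imwrite('pics/w5.png',cv2.resize(eyes.snapshot('wrist')[230:370,200:360,::-1],None,fx=5,fy=4.28,interpolation=cv2.INTER_CUBIC))"
```

```text
clock: 4.52
tool_pos: [0.5199, 0.0563, 0.1047]
eef_rot: [0.47, 0.528, -0.47, 0.528]
contact_force: [0.1, -0.1, 0.7]
opening: 0.392
t 4.52 tcp [0.5199 0.0563 0.1047] x [-0.  0. -1.] y [ 0.993  0.116 -0.   ] az y 0.116 F [ 0.09 -0.08  0.73] M [-0.13  0.07 -0.05] op 0.392
shift cm now [-0.13 -0.02 -0.01]
clock: 4.77
tool_pos: [0.52, 0.0563, 0.1047]
eef_rot: [0.47, 0.528, -0.47, 0.528]
contact_force: [-0.5, -0.1, -0.8]
opening: 0.385
t 4.77 tcp [0.52   0.0563 0.1047] x [-0.  0. -1.] y [ 0.993  0.116 -0.   ] az y 0.1161 F [-0.55 -0.14 -0.84] M [-0.01  0.11 -0.02] op 0.385
shift cm now [-0.13 -0.03 -0.01]
```

View pics/w5.png

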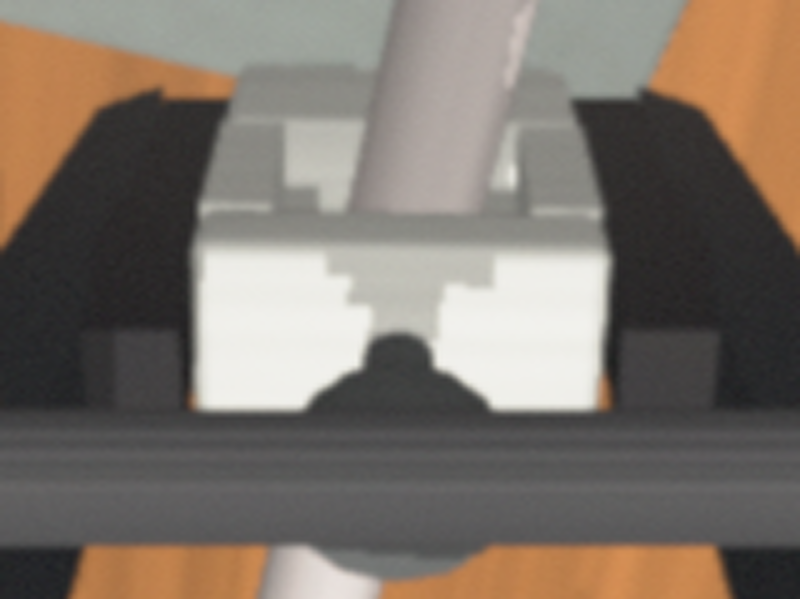

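```bash
python3 -m pendant '[[[0,0,0,-0.1,0,0,2.5],[0,0,0,-0.13,0,0,2.5],[0,0,0,0,0,0,2.5],[0,0,0,0,0,0,2.5]]]'; python3 -c "
from h import *
go([.5197,.0564,.106])"; python3 -m pendant '[[[0.04,0,0,0,0,0,2.5],[0.04,0,0,0,0,0,2.5],[0.03,0,0,0,0,0,2.5],[0,0,0,0,0,0,2.5],[0,0,0,0,0,0,2.5]]]'; python3 -c "
from h import *
go([.5197,.0564,.106])"
```

```text
clock: 5.15
tool_pos: [0.5201, 0.0562, 0.1071]
eef_rot: [0.47, 0.528, -0.47, 0.528]
contact_force: [0.1, 0.8, -2.0]
opening: 0.383
t 5.15 tcp [0.5201 0.0562 0.1071] x [ 0.  0. -1.] y [0.993 0.116 0.   ] az y 0.116 F [ 0.08  0.79 -2.04] M [-0.08  0.07  0.04] op 0.383
shift cm now [ 0.11 -0.03 -0.02]
clock: 5.57
tool_pos: [0.52, 0.0563, 0.107]
eef_rot: [0.498, 0.501, -0.499, 0.502]
contact_force: [-0.4, -0.0, -1.3]
opening: 0.387
t 5.57 tcp [0.52   0.0563 0.107 ] x [-0. -0. -1.] y [ 1.     0.006 -0.   ] az y 0.006 F [-0.43 -0.01 -1.33] M [-0.08  0.08 -0.04] op 0.387
shift cm now [ 0.1  -0.03 -0.01]
```

```bash
python3 -m pendant '[[[0.04,0,0,0,0,0,2.5],[0.032,0,0,0,0,0,2.5],[0,0,0,0,0,0,2.5],[0,0,0,0,0,0,2.5]]]'; python3 -c "
from h import *
go([.5197,.0564,.106])
cv2.imwrite('pics/w6.png',cv2.resize(eyes.snapshot('wrist')[130:370,160:400,::-1],None,fx=2.5,fy=2.5,interpolation=cv2.INTER_CUBIC))"
```

```text
clock: 5.9
tool_pos: [0.52, 0.0563, 0.107]
eef_rot: [-0.516, -0.483, 0.516, -0.483]
contact_force: [-0.1, 0.3, -2.0]
opening: 0.385
t 5.9 tcp [0.52   0.0563 0.107 ] x [-0. -0. -1.] y [ 0.998 -0.066 -0.   ] az y -0.0661 F [-0.07  0.31 -2.01] M [-0.08  0.03  0.02] op 0.385
shift cm now [ 0.1  -0.03 -0.01]
```

View pics/w6.png

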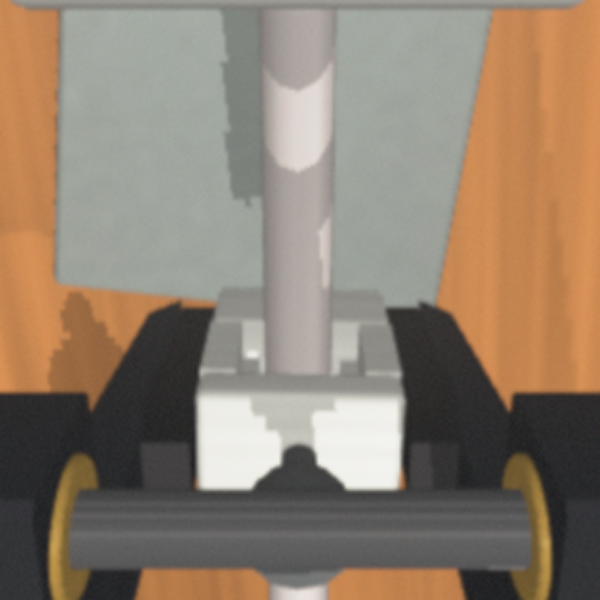

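```bash
python3 -m pendant '[[[0,0,0,0,0,0.3,2.5],[0,0,0,0,0,0.4,2.5],[0,0,0,0,0,0.5,2.5],[0,0,0,0,0,0.5,2.5],[0,0,0,0,0,0.3,2.5],[0,0,0,0,0,0,2.5],[0,0,0,0,0,0,2.5]]]'; python3 -c "
from h import *
go([.5197,.0564,.106])
cv2.imwrite('pics/w7.png',cv2.resize(eyes.snapshot('wrist')[130:370,160:400,::-1],None,fx=2.5,fy=2.5,interpolation=cv2.INTER_CUBIC))"
```

```text
clock: 6.53
tool_pos: [0.5187, 0.0359, 0.107]
eef_rot: [0.516, 0.483, -0.516, 0.483]
contact_force: [0.2, 0.0, -1.8]
opening: 0.384
t 6.53 tcp [0.5187 0.0359 0.107 ] x [ 0.  0. -1.] y [ 0.998 -0.067  0.   ] az y -0.0667 F [ 0.24  0.01 -1.8 ] M [-0.06  0.08 -0.02] op 0.384
shift cm now [ 0.1  -0.04 -2.05]
```

View pics/w7.png

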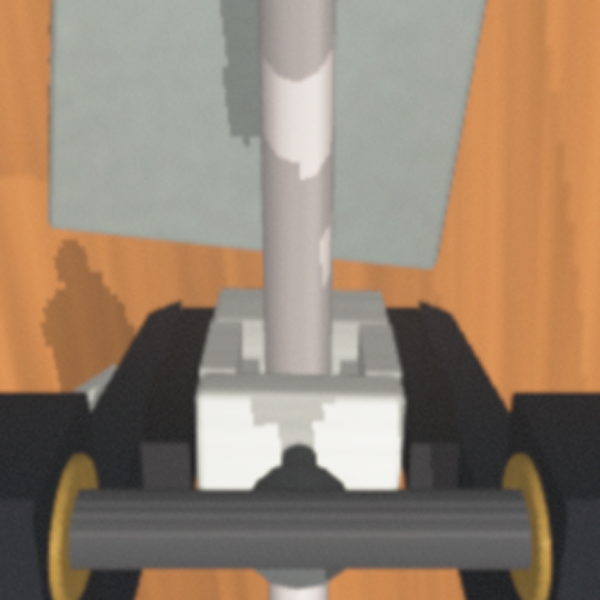

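The bar is still centred in the hole (298 px against 300) and the sideways force is about 0.2 N, so I'll keep going.

```bash
python3 -m pendant '[[[0,0,0,0,0,0.3,2.5],[0,0,0,0,0,0.5,2.5],[0,0,0,0,0,0.5,2.5],[0,0,0,0,0,0.5,2.5],[0,0,0,0,0,0.5,2.5],[0,0,0,0,0,0.5,2.5],[0,0,0,0,0,0.5,2.5],[0,0,0,0,0,0.3,2.5],[0,0,0,0,0,0,2.5]]]'; python3 -c "
from h import *
go([.5197,.0564,.106])
cv2.imwrite('pics/w8.png',cv2.resize(eyes.snapshot('wrist')[130:370,160:400,::-1],None,fx=2.5,fy=2.5,interpolation=cv2.INTER_CUBIC))"
```

```text
clock: 7.33
tool_pos: [0.5162, -0.0008, 0.107]
eef_rot: [-0.516, -0.483, 0.517, -0.483]
contact_force: [-0.3, -0.9, -1.2]
opening: 0.383
t 7.33 tcp [ 0.5162 -0.0008  0.107 ] x [-0. -0. -1.] y [ 0.998 -0.067 -0.   ] az y -0.0675 F [-0.35 -0.92 -1.17] M [-0.06  0.1  -0.06] op 0.383
shift cm now [ 0.1  -0.04 -5.73]
```

View pics/w8.png

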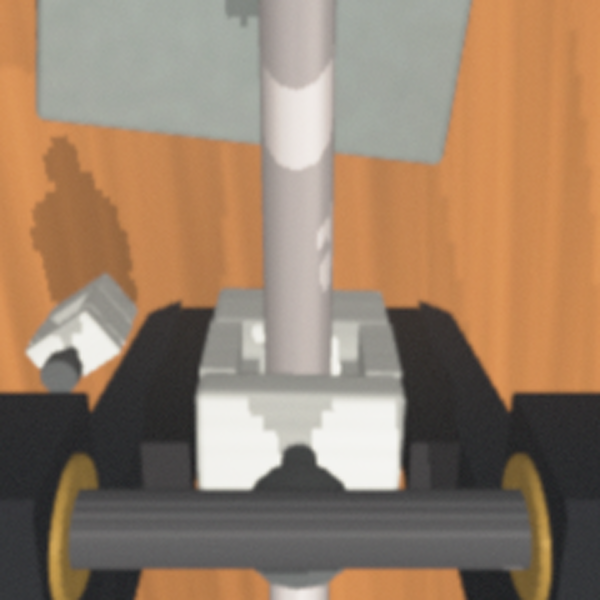

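```bash
python3 -m pendant '[[[0,0,0,0,-0.02,0.3,2.5],[0,0,0,0,0,0.5,2.5],[0,0,0,0,0,0.5,2.5],[0,0,0,0,0,0.5,2.5],[0,0,0,0,0,0.5,2.5],[0,0,0,0,0,0.5,2.5],[0,0,0,0,0,0.5,2.5],[0,0,0,0,0,0.5,2.5],[0,0,0,0,0,0.3,2.5],[0,0,0,0,0,0,2.5]]]'; python3 -c "
from h import *
go([.5197,.0564,.106])
cv2.imwrite('pics/w9.png',cv2.resize(eyes.snapshot('wrist')[130:370,160:400,::-1],None,fx=2.5,fy=2.5,interpolation=cv2.INTER_CUBIC))"
```

```text
clock: 8.22
tool_pos: [0.5133, -0.0417, 0.107]
eef_rot: [-0.516, -0.483, 0.517, -0.483]
contact_force: [0.7, -0.7, -0.6]
opening: 0.381
t 8.22 tcp [ 0.5133 -0.0417  0.107 ] x [-0. -0. -1.] y [ 0.998 -0.067 -0.   ] az y -0.0675 F [ 0.65 -0.73 -0.62] M [-0.11  0.09  0.  ] op 0.381
shift cm now [ 0.1  -0.02 -9.83]
```

View pics/w9.png

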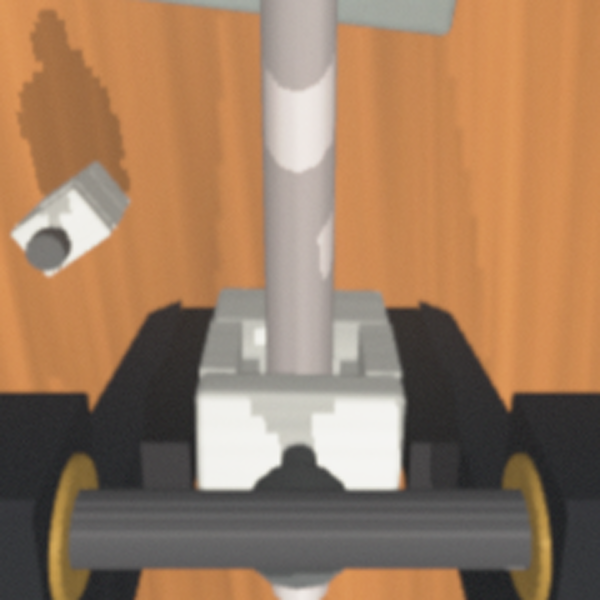

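```bash
python3 -m pendant '[[[0,0,0,0,0,0.3,2.5],[0,0,0,0,0,0.4,2.5],[0,0,0,0,0,0.5,2.5],[0,0,0,0,0,0.5,2.5],[0,0,0,0,0,0.5,2.5],[0,0,0,0,0,0.4,2.5],[0,0,0,0,0,0.3,2.5],[0,0,0,0,0,0,2.5]]]'; python3 -c "
from h import *
go([.5197,.0564,.106])
cv2.imwrite('pics/w10.png',cv2.resize(eyes.snapshot('wrist')[130:370,160:400,::-1],None,fx=2.5,fy=2.5,interpolation=cv2.INTER_CUBIC))"
```

```text
clock: 8.93
tool_pos: [0.5114, -0.0706, 0.107]
eef_rot: [-0.516, -0.483, 0.517, -0.483]
contact_force: [-0.2, -0.7, -3.0]
opening: 0.385
t 8.93 tcp [ 0.5114 -0.0706  0.107 ] x [ 0. -0. -1.] y [ 0.998 -0.067  0.   ] az y -0.0674 F [-0.18 -0.69 -2.96] M [-0.07  0.07  0.  ] op 0.385
shift cm now [  0.1   -0.03 -12.72]
```

View pics/w10.png

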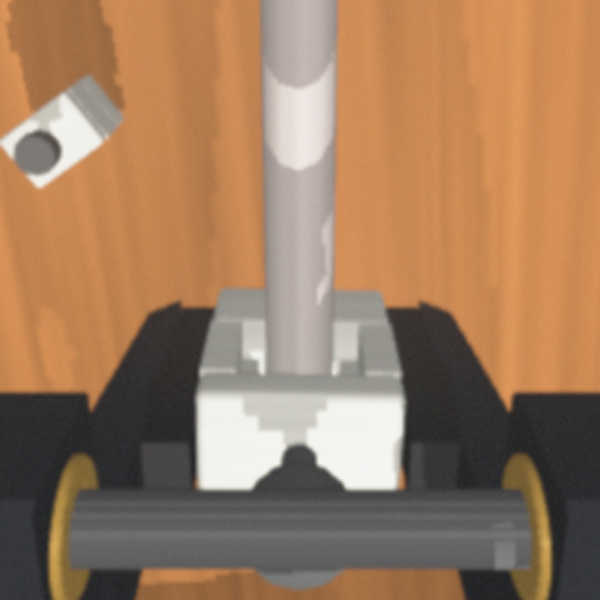

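Still centred, with only the boss's weight on the tool. I'll slide it off the end, about 45 mm more.

```bash
python3 -m pendant '[[[0,0,0,0,0,0.3,2.5],[0,0,0,0,0,0.5,2.5],[0,0,0,0,0,0.5,2.5],[0,0,0,0,0,0.6,2.5],[0,0,0,0,0,0.6,2.5],[0,0,0,0,0,0.6,2.5],[0,0,0,0,0,0.6,2.5],[0,0,0,0,0,0.6,2.5],[0,0,0,0,0,0.5,2.5],[0,0,0,0,0,0,2.5]]]'; python3 -c "
from h import *
go([.5025,-.337,.15],0.017)
cv2.imwrite('pics/w11.png',eyes.snapshot('wrist')[:,:,::-1])
cv2.imwrite('pics/top2.png',eyes.snapshot('top')[:,:,::-1])"
```

```text
clock: 9.82
tool_pos: [0.5081, -0.1191, 0.107]
eef_rot: [-0.517, -0.482, 0.517, -0.483]
contact_force: [-0.3, -0.9, -1.4]
opening: 0.384
t 9.82 tcp [ 0.5081 -0.1191  0.107 ] x [ 0.    -0.001 -1.   ] y [ 0.998 -0.068  0.   ] az y -0.0681 F [-0.28 -0.92 -1.43] M [-0.07  0.08 -0.01] op 0.384
turn [-0.0851  0.0009 -0.    ] shift cm after turn [-4.3  -0.93 21.78]
shift cm now [-4.28  0.92 21.78]
```

View pics/w11.png

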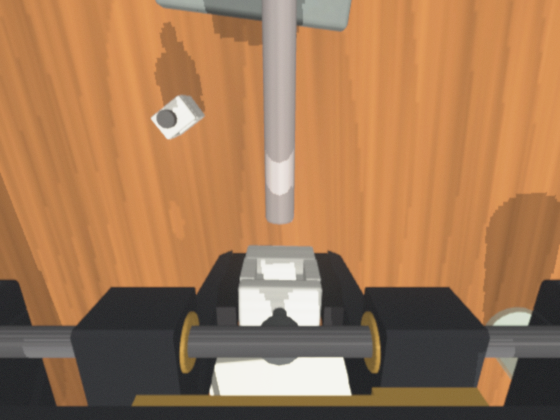

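View pics/top2.png

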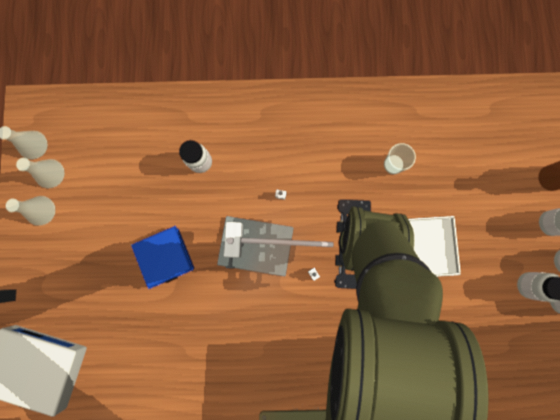

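The boss is off the bar: the bar end is at (280,222) and the boss is between the fingers at (280,290). Now I'll carry it over the tray.

```bash
python3 -m pendant '[[[0,0,0,0,0.1,1,2.5],[0,0,0,0,0.1,2,2.5],[0,0,0,0,0.1,3,2.5],[0,0,0,0,0.1,3,2.5],[0,0,0,0,0.1,3,2.5],[0,0,0,0,0.1,3,2.5],[0,0,0,0,0.1,3,2.5],[0,0,0,0,0.1,2,2.5],[0,0,0,0,0.1,1.3,2.5],[0,0,0,0,0,0.5,2.5]]]'; python3 -m pendant '[[[0,0,0,0,0,0,2.5],[0,0,0,0,0,0,2.5]]]'; python3 -c "
from h import *
go([.5025,-.337,.030])
cv2.imwrite('pics/w12.png',eyes.snapshot('wrist')[:,:,::-1])
cv2.imwrite('pics/s12.png',eyes.snapshot('scene')[:,:,::-1])"
```

```text
clock: 10.75
tool_pos: [0.5022, -0.3385, 0.1069]
eef_rot: [-0.517, -0.482, 0.517, -0.483]
contact_force: [-0.5, 0.7, -2.8]
opening: 0.383
clock: 10.92
tool_pos: [0.5032, -0.3337, 0.1068]
eef_rot: [0.516, 0.484, -0.515, 0.483]
contact_force: [-0.1, 0.7, -1.7]
opening: 0.385
t 10.92 tcp [ 0.5032 -0.3337  0.1068] x [-0.     0.002 -1.   ] y [ 0.998 -0.064 -0.   ] az y -0.0644 F [-0.06  0.74 -1.66] M [-0.04  0.1   0.03] op 0.385
shift cm now [ 7.68 -0.05  0.35]
```

View pics/w12.png

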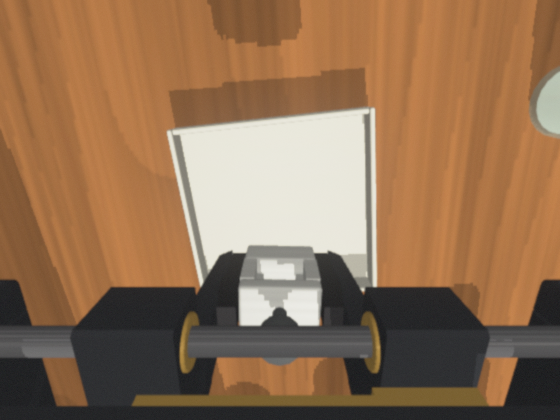

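View pics/s12.png

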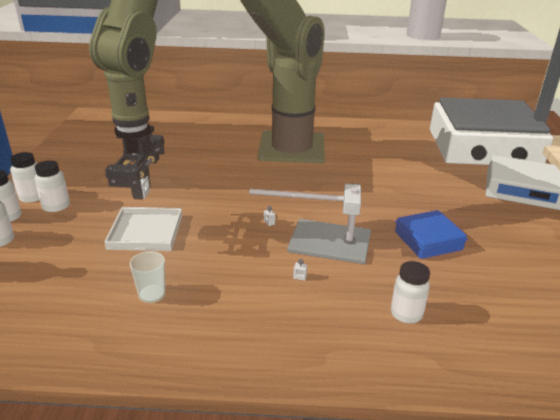

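Wrist view: the tray's near-side corners are at (175,133) and (373,112). Scene view: the boss is above the tray at (145,185). I'll check the tray centre from these.

```bash
python3 - <<'E'
from h import *
i=eyes.camera_info("wrist")
a,b=onz(i,(170,133),.022),onz(i,(375,109),.022); print(a,b,np.linalg.norm(a-b))
s=eyes.camera_info("scene"); 
c=[onz(s,p,.022) for p in [(121,209),(181,209),(176,245),(108,245)]]; print(np.round(c,3),np.mean(c,0))
u=(b-a)/np.linalg.norm(b-a); v=np.array([u[1],-u[0],0]); print("c from wrist",(a+b)/2+.075*v)
E
```

```text
[ 0.43025284 -0.26692401  0.022     ] [ 0.57723429 -0.25970663  0.022     ] 0.14715853870115816
[[ 0.441 -0.412  0.022]
 [ 0.43  -0.263  0.022]
 [ 0.582 -0.243  0.022]
 [ 0.593 -0.394  0.022]] [ 0.51160386 -0.32787083  0.022     ]
c from wrist [ 0.50742194 -0.33822506  0.022     ]
```

```bash
python3 -m pendant '[[[0,0,0,0.7,0,0.1,2.5],[0,0,0,1.1,0,0.1,2.5],[0,0,0,1.3,0,0.1,2.5],[0,0,0,1.3,0,0.1,2.5],[0,0,0,1.2,0,0,2.5],[0,0,0,1.1,0,0,2.5],[0,0,0,1,0,0,2.5],[0,0,0,0.6,0,0,2.5],[0,0,0,0.3,0,0,2.5],[0,0,0,0.1,0,0,2.5]]]'; python3 -m pendant '[[[0,0,0,0,0,0,2.5],[0,0,0,0,0,0,2.5],[0,0,0,0,0,0,2.5]]]'; python3 -c "
from h import *
go([.505,-.338,.008],-.0674)"
```

```text
clock: 11.85
tool_pos: [0.5025, -0.3393, 0.0193]
eef_rot: [-0.516, -0.484, 0.516, -0.483]
contact_force: [0.5, -0.9, -1.5]
opening: 0.384
clock: 12.1
tool_pos: [0.5031, -0.3397, 0.0206]
eef_rot: [0.516, 0.483, -0.516, 0.484]
contact_force: [-0.8, 0.7, -1.1]
opening: 0.384
t 12.1 tcp [ 0.5031 -0.3397  0.0206] x [ 0.001 -0.001 -1.   ] y [ 0.998 -0.066  0.001] az y -0.066 F [-0.77  0.68 -1.14] M [-0.05  0.02 -0.02] op 0.384
turn [ 0.0014  0.0005 -0.0011] shift cm after turn [ 1.26  0.18 -0.18]
shift cm now [ 1.26  0.17 -0.18]
```

```bash
python3 -m pendant '[[[0,0,0,0.3,0,0,2.5],[0,0,0,0.3,0,0,2.5],[0,0,0,0.2,0,0,2.5],[0,0,0,0.1,0,0,2.5],[0,0,0,0,0,0,2.5],[0,0,0,0,0,0,2.5]]]';python3 -m pendant '[[[0,0,0,0.1,0,0,2.5],[0,0,0,0,0,0,2.5],[0,0,0,0,0,0,2.5],[0,0,0,0,0,0,2.5]]]'
```

```text
clock: 12.6
tool_pos: [0.5026, -0.3394, 0.0109]
eef_rot: [-0.516, -0.483, 0.516, -0.483]
contact_force: [-0.2, -0.5, -2.3]
opening: 0.386
clock: 12.93
tool_pos: [0.5027, -0.3395, 0.01]
eef_rot: [0.516, 0.483, -0.516, 0.483]
contact_force: [-0.4, -0.2, -1.9]
opening: 0.384
```

```bash
python3 -m pendant '[[[0,0,0,0.1,0,0,2.5],[0,0,0,0,0,0,2.5],[0,0,0,0,0,0,2.5]]]'
```

```text
clock: 13.18
tool_pos: [0.5027, -0.3394, 0.0089]
eef_rot: [0.516, 0.483, -0.516, 0.483]
contact_force: [-0.3, -0.3, -2.1]
opening: 0.382
```

```bash
python3 -m pendant '[[[0,0,0,0.08,0,0,2.5],[0,0,0,0,0,0,2.5],[0,0,0,0,0,0,2.5]]]'
```

```text
clock: 13.43
tool_pos: [0.5027, -0.3394, 0.0081]
eef_rot: [0.516, 0.483, -0.516, 0.483]
contact_force: [-0.8, -0.1, -1.3]
opening: 0.386
```

```bash
python3 -m pendant '[[[0,0,0,0.07,0,0,2.5],[0,0,0,0,0,0,2.5],[0,0,0,0,0,0,2.5]]]'
```

```text
clock: 13.68
tool_pos: [0.5027, -0.3394, 0.0074]
eef_rot: [0.516, 0.483, -0.516, 0.483]
contact_force: [0.3, -0.0, -1.3]
opening: 0.382
```

```bash
python3 -m pendant '[[[0,0,0,0.06,0,0,2.5],[0,0,0,0,0,0,2.5],[0,0,0,0,0,0,2.5]]]'; python3 -c "
from h import *
go([.505,-.338,.008],-.0674)
cv2.imwrite('pics/w13.png',eyes.snapshot('wrist')[:,:,::-1])"
```

```text
clock: 13.93
tool_pos: [0.5027, -0.3394, 0.0068]
eef_rot: [0.516, 0.483, -0.516, 0.483]
contact_force: [-0.0, 0.1, -1.7]
opening: 0.383
t 13.93 tcp [ 0.5027 -0.3394  0.0068] x [-0.  0. -1.] y [ 0.998 -0.066 -0.   ] az y -0.066 F [-0.03  0.1  -1.71] M [-0.07  0.01  0.02] op 0.383
turn [ 0.0014 -0.0001  0.    ] shift cm after turn [-0.12  0.22 -0.16]
shift cm now [-0.12  0.22 -0.15]
```

View pics/w13.png

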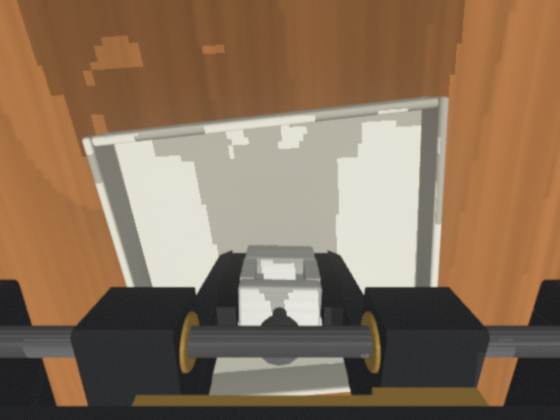

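The boss is inside the tray and near its middle, but I feel no floor contact yet. I'll go down in smaller steps.

```bash
python3 -m pendant '[[[0,0,0,0.05,0,0,2.5],[0,0,0,0,0,0,2.5],[0,0,0,0,0,0,2.5]]]'; python3 -c "
from h import *
go([.505,-.338,.008])"
```

```text
clock: 14.23
tool_pos: [0.5028, -0.3395, 0.0065]
eef_rot: [0.516, 0.483, -0.516, 0.483]
contact_force: [0.2, 0.3, -0.4]
opening: 0.387
t 14.23 tcp [ 0.5028 -0.3395  0.0065] x [ 0. -0. -1.] y [ 0.998 -0.066  0.   ] az y -0.066 F [ 0.17  0.31 -0.44] M [-0.07  0.1  -0.04] op 0.387
shift cm now [-0.15  0.21 -0.16]
```

```bash
python3 -m pendant '[[[0,0,0,0.05,0,0,2.5],[0,0,0,0,0,0,2.5],[0,0,0,0,0,0,2.5]]]'; python3 -c "
from h import *
go([.505,-.338,.008])"
```

```text
clock: 14.48
tool_pos: [0.5028, -0.3395, 0.0064]
eef_rot: [0.516, 0.483, -0.516, 0.483]
contact_force: [-0.2, -0.1, 5.1]
opening: 0.385
t 14.48 tcp [ 0.5028 -0.3395  0.0064] x [ 0. -0. -1.] y [ 0.998 -0.066  0.   ] az y -0.066 F [-0.23 -0.08  5.12] M [ 0.19  0.42 -0.04] op 0.385
shift cm now [-0.16  0.21 -0.16]
```

I feel the floor at +5 N. I'll ease off slightly and open slowly.

```bash
python3 -m pendant '[[[0,0,0,-0.04,0,0,2.5],[0,0,0,0,0,0,2.5],[0,0,0,0,0,0,3.4],[0,0,0,0,0,0,3.6],[0,0,0,0,0,0,4],[0,0,0,0,0,0,5],[0,0,0,0,0,0,6],[0,0,0,0,0,0,6],[0,0,0,0,0,0,6]]]' 5; python3 -c "
from h import *
go([.505,-.338,.008])
cv2.imwrite('pics/w14.png',eyes.snapshot('wrist')[:,:,::-1])"
```

```text
clock: 15.23
tool_pos: [0.5027, -0.3395, 0.0062]
eef_rot: [0.516, 0.483, -0.516, 0.483]
contact_force: [-0.4, -0.3, -0.2]
opening: 0.679
t 15.23 tcp [ 0.5027 -0.3395  0.0062] x [ 0.  0. -1.] y [ 0.998 -0.066 -0.   ] az y -0.066 F [-0.39 -0.35 -0.17] M [-0.1   0.13 -0.05] op 0.679
shift cm now [-0.18  0.22 -0.16]
```

View pics/w14.png

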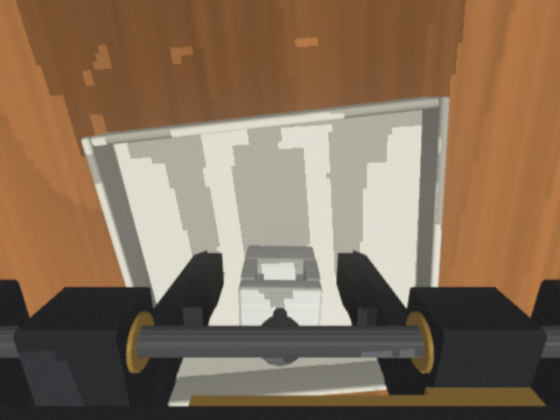

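Released and standing, with the fingers clear on both sides. I'll go straight up.

```bash
python3 -m pendant '[[[0,0,0,-0.4,0,0,6],[0,0,0,-1,0,0,6],[0,0,0,-1.5,0,0,6],[0,0,0,-2,0,0,6],[0,0,0,-2.5,0,0,6],[0,0,0,-3,0,0,6],[0,0,0,-3,0,0,6],[0,0,0,-2,0,0,6],[0,0,0,0,0,0,6],[0,0,0,0,0,0,6]]]'; python3 -c "
from h import *
go([.505,-.338,.008])
cv2.imwrite('pics/w15.png',eyes.snapshot('wrist')[:,:,::-1])
cv2.imwrite('pics/s15.png',eyes.snapshot('scene')[:,:,::-1])
i=eyes.camera_info('wrist'); import json; json.dump({k:np.array(v).tolist() for k,v in i.items()},open('w15.json','w'))"
```

```text
clock: 16.12
tool_pos: [0.5033, -0.3399, 0.1622]
eef_rot: [0.517, 0.482, -0.516, 0.484]
contact_force: [0.5, -0.0, -1.1]
opening: 0.681
t 16.12 tcp [ 0.5033 -0.3399  0.1622] x [ 0.003 -0.002 -1.   ] y [ 0.998 -0.066  0.003] az y -0.0661 F [ 0.46 -0.04 -1.08] M [-0.1   0.08 -0.  ] op 0.681
shift cm now [15.42  0.11 -0.22]
```

View pics/w15.png

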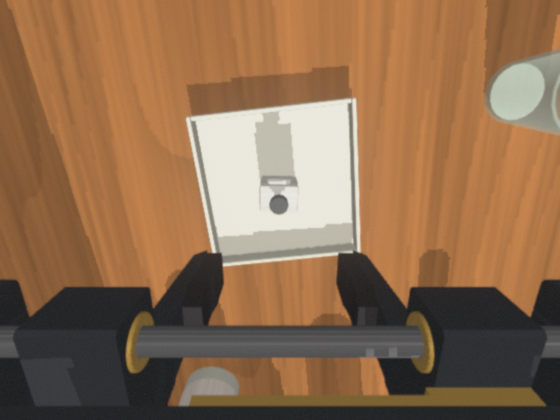

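View pics/s15.png

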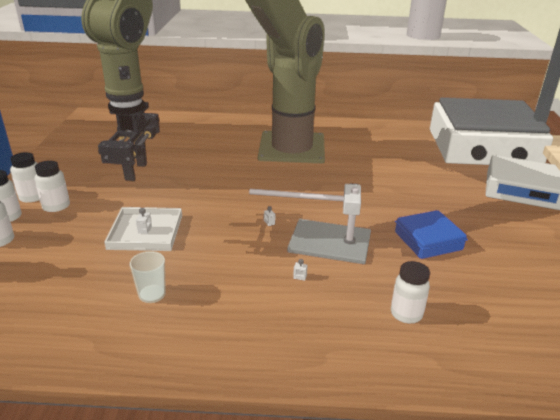

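```bash
python3 - <<'E'
from h import *
import json
i=json.load(open("w15.json"))
c=np.mean([onz(i,p,.022) for p in [(189,118),(355,100),(359,253),(222,265)]],0)
print("tray",c,"boss",onz(i,(279,200),.044),onz(i,(279,204),.064))
a=cv2.imread("pics/scene0.png"); b=cv2.imread("pics/s15.png")
for n,(x,y,w,h) in dict(beaker=(128,250,42,55),jar=(388,260,45,62),case=(392,210,78,46)).items():
    print(n,np.abs(a[y:y+h,x:x+w].astype(int)-b[y:y+h,x:x+w]).mean())
s=r.get_state(); print(np.abs(s["qd"]).max()); 
E
```

```text
tray [ 0.50559417 -0.33554904  0.022     ] boss [ 0.50319719 -0.33832892  0.044     ] [ 0.50342726 -0.33542856  0.064     ]
beaker 1.303030303030303
jar 1.500477897252091
case 9.2396878483835
0.021607569826454086
```

```bash
python3 - <<'E'
import cv2,numpy as np
for f in ("scene0","s15"):
    h=cv2.cvtColor(cv2.imread(f"pics/{f}.png"),cv2.COLOR_BGR2HSV)[200:265,380:480]
    ys,xs=np.where((h[...,0]>100)&(h[...,0]<130)&(h[...,1]>120)&(h[...,2]>40)); print(f,xs.mean(),ys.mean(),len(xs),xs.min(),xs.max(),ys.min(),ys.max())
E
python3 -m pendant '[[[0,0,0,0,0,0,6],[0,0,0,0,0,0,6],[0,0,0,0,0,0,6]]]'
python3 -c "
from h import *
print(np.abs(r.get_state()['qd']).max()); r.finish_job()"
```

```text
scene0 53.001532175689476 33.284473953013276 1958 16 85 11 57
s15 53.858940744625066 33.71421080230729 1907 19 85 12 57
clock: 16.47
tool_pos: [0.5022, -0.3391, 0.1593]
eef_rot: [-0.516, -0.484, 0.516, -0.483]
contact_force: [-0.7, 0.6, 0.2]
opening: 0.681
0.004463058720185756
the job is handed in; nothing more can be done
```

The boss is off the crossbar and standing upright in the white tray, released, and I have handed the job in. It took about 16.5 s of the 67 s allowed.

- **Sliding off the bar:** I gripped the boss by its flat sides and lifted it 2.3 mm so the bar sat mid-hole. I then turned it about 0.18 rad to line up with the bar and slid it off the free end. Sideways force readings stayed under about 0.7 N, within sensor noise, and the camera showed the bar centred in the hole all the way. I had no direct reading of the crossbar's angle, so "not levered" rests on those two checks.
- **Setting it down:** I lowered it until I felt the floor, at about 5 N, then eased off and let go. The last pictures show it standing with the thumbscrew up, within about 3 mm of the tray's centre. The gripper is raised clear at 0.16 m and the arm is at rest.
- **Case, beaker and jar:** the beaker and jar look unchanged in the before and after pictures. The case's image patch did change in brightness, probably because the shadow moved. Its blue outline shifted by less than 1 pixel, so I take it as not moved.
- **Camera disagreement:** the wrist camera's calibration was about 2 mm off sideways compared with the fingers. I corrected for that before gripping.

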